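# Put the full sugar tin away in the tea chest

### The arm

A 6-joint arm with a two-finger parallel gripper is mounted at the origin on the work surface. World frame = base frame: x ahead of the robot, y to its left, z up, the work surface at z = 0. Lengths are in mm, angles in rad, forces in N, time in s.
With the tool pointing down it reaches from about 275 to 750 mm from the base axis. Payload 10.2 kg.
Tool frame: the origin (TCP) lies at the very end of the fingers, on their centre line; the grasp point (between the pads) lies 19 mm behind it (ctrl.hold_point_z is the distance from the TCP to the grasp point, in mm); z points along the fingers, y is the direction in which the jaws open and shut (so a half turn about z gives the same grasp; the last joint's range is limited). The gripper opens to 85 mm and grips with 20 to 120 N. Pads are 22 mm wide; open, the fingers measure 114 mm over their backs; the gripper's body (76 mm by 85 mm) begins 54 mm behind the grasp point. The pads swing forward as they close: fully open they stand 13 mm farther back than shut.
Start: joints at [-1.373, 0.313, 1.498, -0, 1.331, -0.223], TCP at [214.446, -479.212, 231.294] pointing down, gripper open.
Joint ranges: [-2.94, 2.94], [-0.97, 2.17], [0.19, 2.56], [-1.23, 4.37], [0.02, 3.11], [-2.88, 2.88]. Speed limits (rad/s): [2.39, 2.39, 3.01, 3.14, 3.14, 3.14].

### API

Orientations are given as a unit quaternion [w, x, y, z].
In Python, from rig import readout, cams, workorder, spotter, ctrl gives the robot as it stands.
- The arm moves only by the tool step_arm, never from a script. Its argument "plan" is text: rows parted by semicolons, each of 5 numbers parted by spaces: the shift along the tool's x, y, z in cm, then the turn about the tool's z in degrees, then the opening in per cent of the stroke, from 0 (shut) to 100 (fully open). In form: x y z twist gripper; .... A call has 1 to 10 rows; each row is the pose to reach, as a shift and turn from the pose commanded when the call began, along the tool's axes at that moment; what a row does not reach only later rows make up. A row lasts 1/10 s, in which the tool goes at most 50 mm and 8.59 degrees, less where a joint would pass 70% of its speed; a pose out of reach is approached as far as the arm can. A call with a gripper value outside its range is refused whole. The fingers move at their own pace and stop on an object; "grip_force" is the grip in N (left out, the last holds). Time passes only in rows, so rows that repeat a pose let the fingers close. It gives the time, the measured TCP pose, the force and the opening at its end, in the units of the state.
- readout.sense(): the state, without advancing time (a new reading comes with each control period).
- cams.capture(name): name is "scene" or "top" or "wrist"; returns (picture, depth): 400x640x3 uint8, red, green, blue; 400x640 float32, mm along the optical axis (not along the pixel's ray), 0 where there is no reading.
- cams.camera_info(name): a dict with "vfov" (degrees; the focal length in pixels is half the picture's height over the tangent of half this angle, whatever the lens; pixels are square), "cx", "cy" (the principal point, pixels), "k1" (the pictures are not rectified: a ray, as slopes to the right and down, at radius r is drawn at 1 + k1 r^2 times it, then the intrinsics apply), "rvec" (rotation vector, rad) and "tvec" (3), from world to camera coordinates, as OpenCV has them. Camera axes: x right, y down, z forward; pixel columns grow to the right and rows downward; lengths in mm; the calibration is good to about 2 mm. A picture is of the moment at which its call begins: read the wrist's pose just before it. camera_info takes no time and is no camera call; for the wrist camera it gives the pose at the moment of the call.
- workorder.finish_job(): hands the job in, once; it reports no verdict.
Trained networks look in the newest picture that a camera, given by its name, has taken for a name from the list of things; names that differ only in an ending like _2 or _b are one class to them, and where a whole thing is asked for, a point or a joint stands for the part that bears it (a point fixed in the world has none). Each returns a list of dicts, best first, with "conf" (0 to 1); they miss things now and then, are a little off and sometimes report something else, mostly with a low value. They report only what shows in the picture. A call takes as long as a camera call. They do not tell look-alikes from the thing itself.
- spotter.regions_of(camera, target): "pixels" (400x640 bool, what is visible of it) and "extent" ([centre column, centre row, width, height] in pixels, round what is visible of it).
The state is a dict: "time_s": time; "joints": joint angles; "dq": joint speeds; "tau": joint torques, N m; "eef_pos": TCP position; "ee_rot": TCP orientation; "force": force on the tool from outside, world axes, zero at the start; "wrist_torque": the same for the moment, N m; "grip_width": opening from 0.0 (shut) to 1.0 (fully open).
Only numpy, scipy, OpenCV 4.12 (cv2) and the standard library are available. Lean on these libraries where they do the work, as an engineer would, in place of code of your own. Each camera call takes 0.05 s, during which the arm holds its last target. There are 200 camera calls.

### The job

Three identical closed sugar tins are left standing on the meeting table: one is still full, the other two are empty, and only their weight tells which. Find the full one, stand it upright in the empty bay of the tea chest's top drawer and shut the drawer completely. Leave the two empty tins standing on the table where they are now, do not tip any tin over, and do not disturb the other things on the table.

Things in the scene. Friction and masses are not known exactly. Their poses are not given: they have to be found in the camera images.
- tin_a: closed square metal tin, 60 x 60 x 90 high, plain label band, fixed stepped lid (its top 6 mm is 54 square); origin at the centre of its underside, z up, x and y square to its sides. All three look the same: an empty one weighs 0.09 to 0.14 kg, the full one 0.31 to 0.45 kg; the filling may shift 2 mm inside. Which tin is full changes every time
- tin_b: closed square metal tin, 60 x 60 x 90 high, plain label band, fixed stepped lid (its top 6 mm is 54 square); origin at the centre of its underside, z up, x and y square to its sides. All three look the same: an empty one weighs 0.09 to 0.14 kg, the full one 0.31 to 0.45 kg; the filling may shift 2 mm inside. Which tin is full changes every time
- tin_c: closed square metal tin, 60 x 60 x 90 high, plain label band, fixed stepped lid (its top 6 mm is 54 square); origin at the centre of its underside, z up, x and y square to its sides. All three look the same: an empty one weighs 0.09 to 0.14 kg, the full one 0.31 to 0.45 kg; the filling may shift 2 mm inside. Which tin is full changes every time
- chest: wooden tabletop tea chest (fixed), 240 deep (its x) x 250 wide (its y) x 185 high; its front looks along its own -x, roughly towards the robot; origin at table height under the middle of the body's front face (the 12 thick drawer fronts stand before it). The top board overhangs the front by 12, flush with the drawer fronts, and the sides by 6. The low bottom drawer, with a small pull, does not open
- drawer: the chest's top drawer; axes as the chest's, origin at the chest's own origin when shut, so how far it is pulled out is how far this origin lies from the chest's origin along the chest's -x, 0 to 170 mm. It slides along the chest's -x (out), takes about 2 N to move at a slow pace and stays where it is left. It may start shut or up to 30 mm ajar. A tin standing in the bay passes 14 mm under the chest's top board
- drawer_handle (a point): middle of the top drawer's bar handle: a round level bar 10 thick and 112 long parallel to the chest's y, carried at both ends by posts 46 either side of this point, 35 in front of the drawer front (30 mm free between bar and front); 145 above the table, 40 below the chest's top. Moves with the drawer
- bay (a point): empty bay at the front left (chest's +y side) of the top drawer, a cork pad in it; the point is the centre of the pad's top, 69 above the table, axes as the chest's; moves with the drawer. Free space 106 (x) by 108 (y); the drawer front rises 102 above the pad, 55 in front of its centre; the other sides and the stock beyond them are 31 high. With the drawer out 150, the centre is 95 in front of the chest's front face
- coaster: wooden coaster under the cup, 85 x 85 x 6, fixed
- cup: white tea cup, 68 wide, 50 high, standing on the coaster among the tins; leave alone
- teapot: round clay teapot, 115 wide plus spout and handle, 105 high, behind; leave alone
- sweets: wooden tray of wrapped sweets, 130 x 95 x 35; leave alone
- spoon: steel teaspoon lying flat, 150 long (origin at its middle); leave alone
- remote: black remote control lying flat, 170 x 45 x 18; leave alone
Things that resemble listed ones, but are neither listed nor needed, are in the scene too. What is shaped like the tin_a but purple is not meant. What is shaped like the tin_c but yellow is not meant.

How it is judged:
By the outcome, as a careful person would: the job done as asked, in the order asked, and still so for the second after the job is handed in, with the robot touching nothing.
It also fails if it takes over 72 s, if anything falls off the work surface, if the arm or the gripper's body presses on something with over 40 N, if the wrist force passes 120 N, or if a joint passes its speed limit or range.

## Working session

There is one attempt and no reset: what is moved stays moved. The work goes in short steps, Python scripts to look and compute and a tool call to move; the robot and the scene stay as the last step left them, time stands still between calls to the robot, and variables do not carry over. Pictures are saved under pics/ and viewed, about 8 in all and at most 12, crops included, and the job is handed in when it is done.

Besides the shell and the picture viewer there is one more tool, called after "Request:" as name(argument=value, ...) on one line, values as JSON. step_arm: Moves the arm, as the interface text tells. Its arguments: {"type":"object","properties":{"plan":{"type":"string"},"grip_force":{"type":"number"}},"required":["plan"]}

```bash
mkdir -p pics; ls; cat > h.py <<'E'
import numpy as np, cv2
from rig import readout, cams, workorder, spotter, ctrl
def cam(name):
    i=cams.camera_info(name); f=200/np.tan(np.radians(i["vfov"])/2)
    R=cv2.Rodrigues(np.array(i["rvec"],float))[0]; t=np.array(i["tvec"],float).reshape(3)
    K=np.array([[f,0,i["cx"]],[0,f,i["cy"]],[0,0,1.]])
    return K,np.array([i["k1"],0,0,0.]),R,t
def unproj(c,uv,depth):
    K,D,R,t=c
    p=cv2.undistortPoints(np.array(uv,float).reshape(-1,1,2),K,D).reshape(-1,2)
    P=np.c_[p,np.ones(len(p))]*np.array(depth,float).reshape(-1,1)
    return (P-t)@R
def cloud(c,d):
    v,u=np.mgrid[0:400,0:640]; 
    return unproj(c,np.c_[u.ravel(),v.ravel()],d.ravel()).reshape(400,640,3)
def proj(c,P):
    K,D,R,t=c
    return cv2.projectPoints(np.array(P,float).reshape(-1,3),cv2.Rodrigues(R)[0],t,K,D)[0].reshape(-1,2)
E
python3 - <<'E'
from h import *
ims=[]
for n in ("scene","top"):
    im,d=cams.capture(n); np.savez(f"{n}.npz",im=im,d=d)
    cv2.imwrite(f"pics/{n}.png",im[:,:,::-1])
    c=cam(n); X=cloud(c,d)
    for t in ("tin_a","drawer","drawer_handle","chest","cup","bay"):
        for r in spotter.regions_of(n,t)[:6]:
            m=r["pixels"]&(d>0); P=X[m]
            print(n,t,round(r["conf"],2),np.round(r["extent"]).astype(int),m.sum(),np.round(np.median(P,0)) if m.any() else "", np.round(np.percentile(P[:,2],97)) if m.any() else "")
print({k:np.round(v,3).tolist() for k,v in readout.sense().items()})
E
```

```text
pics
scene tin_a 0.91 [328 195  20  27] 493 [489. -84.  60.] 92.0
scene tin_a 0.87 [298 161  22  25] 442 [ 472. -374.   55.] 92.0
scene tin_a 0.84 [335 166  22  25] 434 [ 360. -256.   56.] 91.0
scene tin_a 0.83 [319 146  15  29] 326 [ 358. -417.   59.] 92.0
scene tin_a 0.78 [350 186  20  31] 498 [373. -94.  57.] 91.0
scene tin_a 0.7 [282 187  18  29] 471 [ 626. -199.   59.] 92.0
scene chest 0.83 [314 287 120 123] 10036 [785. 383. 182.] 188.0
scene cup 0.49 [309 178  17  23] 208 [ 486. -247.   37.] 55.0
top tin_a 0.9 [451 262  33  29] 480 [ 348. -431.   86.] 94.0
top tin_a 0.86 [404 264  18  17] 403 [ 345. -273.   88.] 94.0
top tin_a 0.76 [350 227  18  24] 331 [468. -99.  88.] 94.0
top tin_a 0.65 [383 184  19  17] 406 [ 611. -223.   87.] 94.0
top tin_a 0.62 [437 230  25  18] 397 [ 458. -385.   88.] 95.0
top drawer 0.88 [239 173  68  44] 904 [632. 264. 140.] 175.0
top drawer_handle 0.68 [236 175  64  49] 774 [635. 258. 140.] 171.0
top chest 0.75 [216 143 114 115] 7436 [728. 325. 184.] 189.0
top cup 0.58 [394 223  19  15] 308 [ 483. -266.   17.] 58.0
top bay 0.63 [238 175  66  50] 882 [635. 258. 142.] 176.0
{'time_s': 0.7, 'joints': [-1.373, 0.313, 1.498, -0.0, 1.331, -0.223], 'dq': [0.0, 0.001, 0.0, -0.001, -0.001, -0.001], 'tau': [-0.004, -41.211, -25.988, -0.0, 0.001, -0.0], 'eef_pos': [214.436, -479.202, 231.312], 'ee_rot': [0.0, 0.978, 0.209, -0.0], 'force': [-0.098, 0.08, 0.535], 'wrist_torque': [-0.014, 0.028, -0.03], 'grip_width': 1.001}
```

```bash
python3 - <<'E'
from h import *
a=np.load("scene.npz")["im"];b=np.load("top.npz")["im"]
ca=cv2.resize(a[115:355,240:440],None,fx=2.4,fy=2.4,interpolation=3)
cb=cv2.resize(b[80:300,150:490],None,fx=2.3,fy=2.3,interpolation=3)
cv2.imwrite("pics/s1.png",ca[:,:,::-1]);cv2.imwrite("pics/t1.png",cb[:,:,::-1])
E
```

```text
(no output)
```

View pics/s1.png

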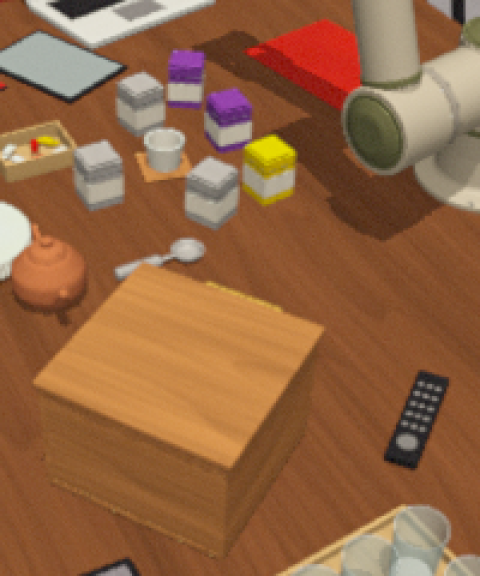

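View pics/t1.png

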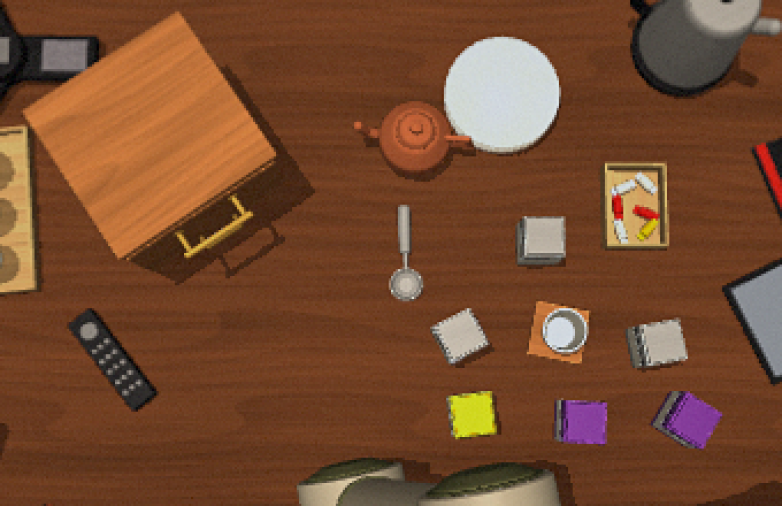

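Tins meant are the three grey ones: in the top crop at (543,238), (461,335) and (660,343). Look-alikes are yellow at (472,415) and purple at (582,421) and (690,420). The drawer handle is at (218,228). Next I fit the poses.

```bash
cat >> h.py <<'E'
def rect(P):
    (c,s,a)=cv2.minAreaRect(P[:,:2].astype(np.float32)); return np.round(c,1),np.round(s,1),round(a,1)
def near(X,d,x,y,r,z0,z1):
    return X[(d>0)&(np.hypot(X[...,0]-x,X[...,1]-y)<r)&(X[...,2]>z0)&(X[...,2]<z1)]
E
python3 - <<'E'
from h import *
for n in ("top","scene"):
    D=np.load(n+".npz"); im,d=D["im"],D["d"]; c=cam(n); X=cloud(c,d)
    print(n)
    for x,y in ((611,-223),(468,-99),(458,-385)):
        P=near(X,d,x,y,60,75,105); zm=np.median(P[:,2]); P=P[abs(P[:,2]-zm)<5]
        print("tin",len(P),rect(P),"mean",P.mean(0).round(1))
    P=near(X,d,728,325,300,176,195); zm=np.median(P[:,2]);P=P[abs(P[:,2]-zm)<4]
    print("chest",len(P),zm.round(1),rect(P),cv2.boxPoints(cv2.minAreaRect(P[:,:2].astype(np.float32))).round(0).tolist())
    g=im.astype(int); sat=(g[...,0]-g[...,2]>60)&(g[...,1]>120)
    Y=(d>0)&(np.hypot(X[...,0]-620,X[...,1]-250)<90)&(X[...,2]>125)&(X[...,2]<165)
    P=X[Y]; print("handle",len(P),rect(P) if len(P)>5 else "",np.median(P,0).round(1))
    if n=="top":
        v,u=np.nonzero(Y)
        for uu,vv,p in list(zip(u,v,P))[::12]: print(uu,vv,p.round(0),im[vv,uu])
E
```

```text
top
tin 257 (array([ 616.7, -228.5]), array([58.5, 59.3]), 89.8) mean [ 615.4 -227.1   88.4]
tin 268 (array([ 471.8, -102.1]), array([59.9, 58.9]), 26.5) mean [ 471.9 -102.    88.6]
tin 267 (array([ 459.9, -398.8]), array([59.2, 60. ]), 10.1) mean [ 459.8 -397.5   88.8]
chest 5645 184.4 (array([747.9, 336.8]), array([258.3, 262.3]), 34.2) [[567.0, 373.0], [715.0, 156.0], [928.0, 301.0], [781.0, 518.0]]
handle 310 (array([623.8, 252.3]), array([ 42.7, 171.5]), 34.2) [625.2 255.6 148. ]
260 157 [689. 193. 158.] [76 42 24]
258 160 [683. 202. 140.] [64 42 23]
257 162 [678. 206. 133.] [62 37 13]
248 165 [662. 231. 159.] [69 40 18]
245 167 [655. 240. 163.] [70 43 26]
247 168 [657. 238. 136.] [61 37 15]
254 169 [651. 213. 147.] [203 151  62]
240 171 [643. 257. 157.] [61 38 15]
240 172 [643. 260. 142.] [64 37 22]
239 173 [641. 264. 135.] [65 36 22]
238 174 [637. 267. 137.] [64 37 15]
252 175 [631. 219. 150.] [155 112  48]
251 176 [627. 222. 152.] [191 138  56]
250 177 [625. 226. 147.] [202 144  56]
248 178 [621. 232. 149.] [195 135  52]
247 179 [618. 235. 151.] [204 148  62]
246 180 [615. 239. 147.] [213 175  72]
245 181 [612. 242. 146.] [219 190  75]
243 182 [608. 248. 149.] [210 179  71]
240 183 [605. 258. 147.] [147 115  83]
229 184 [602. 294. 147.] [216 181  70]
223 185 [602. 318. 127.] [64 36 16]
219 186 [597. 327. 141.] [62 36 17]
216 187 [591. 334. 153.] [65 38 24]
218 188 [592. 333. 130.] [66 41 23]
235 189 [585. 273. 149.] [163 118  44]
scene
tin 122 (array([ 616.9, -220.1]), array([59.7, 69.9]), 3.0) mean [ 619.  -220.1   88.2]
tin 129 (array([476.5, -97.1]), array([65.8, 63.6]), 28.6) mean [476.7 -94.7  87.1]
tin 88 (array([ 462. , -394.5]), array([61.5, 64.5]), 10.6) mean [ 462.1 -392.2   86.8]
chest 5306 184.1 (array([749.9, 339.9]), array([259.6, 262. ]), 34.1) [[569.0, 376.0], [716.0, 159.0], [931.0, 304.0], [784.0, 521.0]]
handle 41 (array([614.1, 246.5]), array([  8.9, 109.8]), 35.0) [612.2 246.  148.6]
```

```bash
cat >> h.py <<'E'
def phi():
    q=readout.sense()["ee_rot"]; return np.degrees(2*np.arctan2(q[2],q[1]))
def go(x,y,z,ph,p0=None):
    s=readout.sense(); p=np.array(s["eef_pos"] if p0 is None else p0,float); f=np.radians(phi())
    dx,dy=x-p[0],y-p[1]; tw=-((ph-np.degrees(f)+180)%360-180)
    print("tool cm/deg: %.2f %.2f %.2f %.1f"%((dx*np.cos(f)+dy*np.sin(f))/10,(dx*np.sin(f)-dy*np.cos(f))/10,(p[2]-z)/10,tw),
      "| at",p.round(1),"phi %.1f"%np.degrees(f),"F",np.round(s["force"],1),"w",round(s["grip_width"],3),"t",round(s["time_s"],2))
E
python3 -c "
from h import *
go(613.5,246.5,231,124.3)"
```

```text
tool cm/deg: 66.07 -49.94 0.03 -100.2 | at [ 214.4 -479.2  231.3] phi 24.1 F [-0.1  0.1  0.5] w 1.001 t 0.7
```

Request:
step_arm(plan="66 -50 0 -100 30;66 -50 0 -100 30;66 -50 0 -100 30;66 -50 0 -100 30;66 -50 0 -100 30;66 -50 0 -100 30;66 -50 0 -100 30;66 -50 0 -100 30;66 -50 0 -100 30;66 -50 0 -100 30", grip_force=40)

```text
time_s: 1.7
eef_pos: [455.6, -38.7, 231.6]
ee_rot: [0.0, 0.571, 0.821, 0.0]
force: [0.5, -0.6, 0.2]
grip_width: 0.293
```

```bash
python3 -c "
from h import *
go(613.5,246.5,231,124.3)"
```

```text
tool cm/deg: 21.22 24.75 0.06 -13.9 | at [455.6 -38.7 231.6] phi 110.4 F [ 0.5 -0.6  0.2] w 0.293 t 1.7
```

Request:
step_arm(plan="21.2 24.7 0 -13.9 30;21.2 24.7 0 -13.9 30;21.2 24.7 0 -13.9 30;21.2 24.7 0 -13.9 30;21.2 24.7 0 -13.9 30;21.2 24.7 0 -13.9 30;21.2 24.7 0 -13.9 30;21.2 24.7 0 -13.9 30;21.2 24.7 0 -13.9 30")

```text
time_s: 2.6
eef_pos: [614.1, 243.0, 230.8]
ee_rot: [-0.0, 0.47, 0.883, -0.0]
force: [-0.6, 0.2, -0.4]
grip_width: 0.301
```

```bash
python3 - <<'E'
from h import *
go(613.5,246.5,231,124.3)
c=cam("wrist"); im,d=cams.capture("wrist"); np.savez("w1.npz",im=im,d=d); 
X=cloud(c,d)
P=[[613.5,246.5,145],[613.5-.564*46,246.5+.826*46,145],[613.5+.564*46,246.5-.826*46,145],[642,266,185]]
o=im[:,:,::-1].copy()
for u,v in proj(c,P): cv2.circle(o,(int(u),int(v)),3,(0,0,255),1)
cv2.imwrite("pics/w1.png",o)
ax=np.array([.826,.564]); ay=np.array([-.564,.826])
# bar profile across chest x
Q=X[(d>0)&(X[...,2]>120)&(X[...,2]<200)]; r=Q[:,:2]-[642,266]
s=np.c_[r@ax,r@ay,Q[:,2]]; s=s[(abs(s[:,1])<40)&(abs(s[:,0])<90)]
for k in range(-70,50,5):
    m=s[(s[:,0]>=k)&(s[:,0]<k+5)]
    if len(m): print(k,len(m),np.percentile(m[:,2],[5,50,95]).round(0))
E
```

```text
tool cm/deg: 0.32 0.15 -0.02 -0.3 | at [614.1 243.  230.8] phi 124.0 F [-0.6  0.2 -0.4] w 0.301 t 2.6
-45 327 [145. 148. 149.]
-40 596 [148. 149. 150.]
-35 272 [145. 147. 149.]
-25 2 [145. 145. 145.]
-15 2 [145. 145. 145.]
-10 12 [143. 146. 150.]
-5 1204 [125. 159. 171.]
0 1091 [170. 183. 185.]
5 807 [183. 184. 185.]
10 823 [183. 184. 185.]
15 815 [183. 184. 185.]
20 821 [183. 184. 185.]
25 797 [183. 184. 185.]
30 814 [183. 184. 185.]
35 814 [183. 184. 185.]
40 792 [183. 184. 185.]
45 808 [183. 184. 185.]
```

View pics/w1.png

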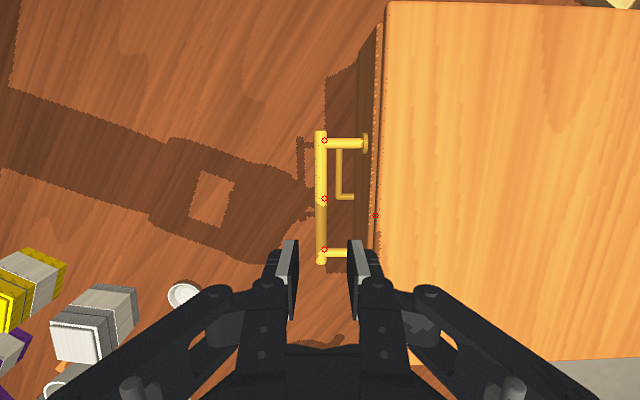

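The wrist picture shows the bar handle at (321,198), with posts at rows 143 and 253. It lines up with my estimate except for about 3 mm farther out.

```bash
python3 - <<'E'
from h import *
D=np.load("w1.npz"); im,d=D["im"],D["d"]; c=cam("wrist"); X=cloud(c,d)
Q=X[(d>0)&(X[...,2]>143)&(X[...,2]<156)]; r=Q[:,:2]-[611,244.9]
Q=Q[abs(r@[.826,.564])<9]
print(len(Q),rect(Q),Q.mean(0))
vx,vy,x,y=cv2.fitLine(Q[:,:2].astype(np.float32),2,0,.01,.01).ravel(); print("yaw",np.degrees(np.arctan2(vy,vx))-90)
E=X[(d>0)&(X[...,2]>178)&(X[...,2]<192)]; b=[]
r=E[:,:2]-[642,266]; l=r@[-.564,.826]; f=r@[.826,.564]
for k in range(-90,90,5):
    m=(l>=k)&(l<k+5)
    if m.sum()>10: b.append([k+2.5,np.percentile(f[m],1)])
b=np.array(b); s=np.polyfit(b[:,0],b[:,1],1); print("edge",s,"yaw",34.3-np.degrees(np.arctan(s[0])))
go(611,245,128,124.3)
E
```

```text
1780 (array([613.9, 243.6]), array([ 14.5, 111.8]), 34.2) [609.92671844 246.19344442 148.49359924]
yaw -145.8792
edge [-0.37609223 14.62622061] yaw 54.910890239952636
tool cm/deg: 0.39 -0.10 10.32 -0.4 | at [614.  242.4 231.2] phi 123.9 F [-0.7  1.4  1.1] w 0.3 t 2.65
```

Request:
step_arm(plan="0.4 0 4 -0.4 30;0.4 0 7 -0.4 30;0.4 0 9 -0.4 30;0.4 0 10.2 -0.4 30;0.4 0 10.2 -0.4 30;0.4 0 10.2 -0.4 0;0.4 0 10.2 -0.4 0;0.4 0 10.2 -0.4 0;0.4 0 10.2 -0.4 0")

```text
time_s: 3.55
eef_pos: [614.1, 245.4, 138.4]
ee_rot: [0.005, 0.467, 0.884, 0.003]
force: [-11.2, -4.0, 42.3]
grip_width: 0.095
```

```bash
python3 -c "
from h import *
p=readout.sense()['eef_pos']; go(p[0]-.826*150,p[1]-.563*150,129,124.3)"
```

```text
tool cm/deg: -0.00 -14.99 0.94 -0.0 | at [614.1 245.4 138.4] phi 124.3 F [-11.2  -4.   42.3] w 0.095 t 3.55
```

Request:
step_arm(plan="0 0 -0.6 0 0;0 0 -1.0 0 0;0 0 -1.0 0 0")

```text
time_s: 3.85
eef_pos: [612.0, 244.0, 138.8]
ee_rot: [0.0, 0.468, 0.884, -0.001]
force: [2.0, -6.0, -2.3]
grip_width: 0.099
```

```bash
python3 - <<'E'
from h import *
go(613,245,138,124.3); print(readout.sense()["wrist_torque"])
im,d=cams.capture("wrist"); cv2.imwrite("pics/w2.png",im[:,:,::-1])
E
```

```text
tool cm/deg: 0.03 0.14 0.08 -0.1 | at [612.  244.  138.8] phi 124.2 F [ 2.  -6.  -2.3] w 0.099 t 3.85
[-0.9662797  -0.39515558 -0.04936235]
```

View pics/w2.png

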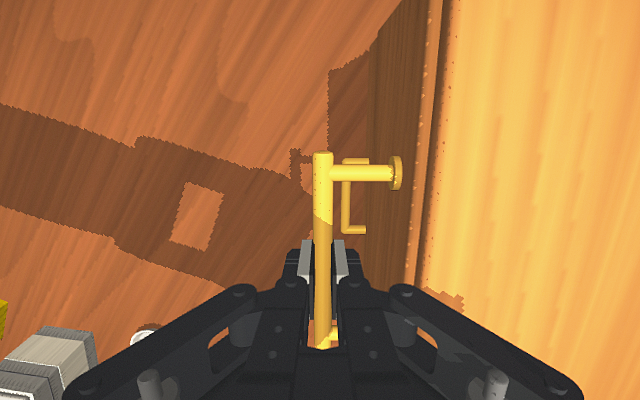

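The bar at (322,250) is now held between the pads. The outer linkage had touched the chest's top edge, and the load is relieved now. Pulling.

Request:
step_arm(plan="0 -1 0 0 0;0 -2.5 0 0 0;0 -4 0 0 0;0 -6 0 0 0;0 -8 0 0 0;0 -10 0 0 0;0 -12 0 0 0;0 -13.5 0 0 0;0 -14.5 0 0 0;0 -15 0 0 0")

```text
time_s: 4.9
eef_pos: [487.7, 159.6, 138.8]
ee_rot: [0.001, 0.468, 0.884, -0.001]
force: [5.7, -4.1, -8.0]
grip_width: 0.098
```

Request:
step_arm(plan="0 0 0 0 0;0 0 0 0 30;0 0 0 0 30;0 0 -3 0 30;0 0 -7 0 30;0 0 -11 0 30;0 0 -13 0 30")

```text
time_s: 5.6
eef_pos: [488.6, 161.8, 272.9]
ee_rot: [0.002, 0.467, 0.884, 0.001]
force: [-0.2, 0.5, 0.7]
grip_width: 0.299
```

```bash
python3 - <<'E'
from h import *
go(613,245,138,124.3)
c=cam("wrist");im,d=cams.capture("wrist"); np.savez("w3.npz",im=im,d=d); X=cloud(c,d)
cv2.imwrite("pics/w3.png",im[:,:,::-1])
E
```

```text
tool cm/deg: -0.15 14.97 13.49 0.1 | at [488.6 161.8 272.9] phi 124.4 F [-0.2  0.5  0.7] w 0.299 t 5.6
```

View pics/w3.png

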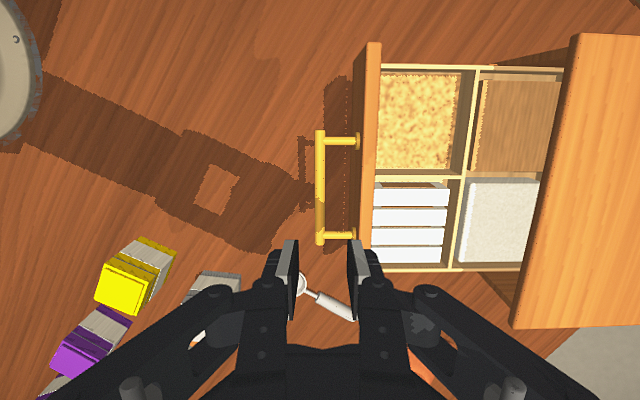

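Drawer is open, with the cork bay at (418,122). Next: bay centre from the depth, and a refined aim at the nearest tin.

```bash
python3 - <<'E'
from h import *
D=np.load("w3.npz"); im,d=D["im"],D["d"]; c=cam("wrist"); X=cloud(c,d)
print("floor/top check", np.median(X[150:250,580:630,2]))
m=np.zeros((400,640),bool); m[70:175,375:465]=1
P=X[m&(d>0)&(X[...,2]<82)&(X[...,2]>55)]
print("pad",len(P),np.median(P,0).round(1),rect(P),cv2.boxPoints(cv2.minAreaRect(P[:,:2].astype(np.float32))).round(0).tolist())
ax=np.array([.827,.562]); ay=np.array([-.562,.827])
q=P[:,:2]-[560,220]; print("ax range",np.percentile(q@ax,[1,99]),"ay",np.percentile(q@ay,[1,99]))
# drawer front plate top, walls
F=X[(d>0)&(X[...,2]>162)&(X[...,2]<180)]; q=F[:,:2]-[560,220]; k=(abs(q@ax)<120); print("front top ax",np.percentile((q@ax)[k],[2,50,98]),"ay",np.percentile((q@ay)[k],[2,98]))
W=X[(d>0)&(X[...,2]>93)&(X[...,2]<106)]; q=W[:,:2]-[560,220]; a,b=q@ax,q@ay
h=(abs(a)<40)
print("walls ay hist",*np.histogram(b[h],bins=np.arange(-60,130,6)))
h=(b>0)&(b<80)
print("walls ax hist",*np.histogram(a[h],bins=np.arange(-60,100,6)))
go(475,-100,230,116.5)
E
```

```text
floor/top check 186.746718215849
pad 8272 [548.6 272.2  70.4] (array([548.3, 268.9]), array([ 92. , 108.9]), 34.3) [[480.0, 288.0], [541.0, 198.0], [617.0, 250.0], [556.0, 340.0]]
ax range [-26.40742184  62.47271055] ay [ -7.07869979 100.9913776 ]
front top ax [-58.15608459 -51.25456967  95.6741843 ] ay [-101.59992546  110.15432813]
walls ay hist [295 318 256 318 336 331 189   0 353   0   0   0   0   0   0   0   0   0
   0   0   0   0   0   0   0   0 141 220   0   0   0] [-60 -54 -48 -42 -36 -30 -24 -18 -12  -6   0   6  12  18  24  30  36  42
  48  54  60  66  72  78  84  90  96 102 108 114 120 126]
walls ax hist [ 93   0   0   0   0   0   0   0   0   0   0   0   0   0   0   0   0   0
   0   0 552   6 367 418 413 410] [-60 -54 -48 -42 -36 -30 -24 -18 -12  -6   0   6  12  18  24  30  36  42
  48  54  60  66  72  78  84  90  96]
tool cm/deg: -20.82 -15.95 4.48 7.9 | at [489.2 161.9 274.8] phi 124.4 F [ 0.1 -0.2  3.5] w 0.299 t 5.65
```

```bash
python3 -c "
from h import *
go(474,-100,230,27)"
```

```text
tool cm/deg: -20.76 -16.03 4.48 97.4 | at [489.2 161.9 274.8] phi 124.4 F [ 0.1 -0.2  3.5] w 0.299 t 5.65
```

Request:
step_arm(plan="-20.8 -16 4.5 97.4 100;-20.8 -16 4.5 97.4 100;-20.8 -16 4.5 97.4 100;-20.8 -16 4.5 97.4 100;-20.8 -16 4.5 97.4 100;-20.8 -16 4.5 97.4 100;-20.8 -16 4.5 97.4 100;-20.8 -16 4.5 97.4 100;-20.8 -16 4.5 97.4 100;-20.8 -16 4.5 97.4 100")

```text
time_s: 6.65
eef_pos: [473.1, -100.2, 223.9]
ee_rot: [-0.0, 0.945, 0.326, -0.0]
force: [-0.1, 0.0, -0.1]
grip_width: 0.999
```

```bash
python3 -c "
from h import *
go(474,-100,230,27)"
```

```text
tool cm/deg: 0.09 0.04 -0.61 11.0 | at [ 473.1 -100.2  223.9] phi 38.0 F [-0.1  0.  -0.1] w 0.999 t 6.65
```

Request:
step_arm(plan="0.1 0 0 11 100;0.1 0 0 11 100;0.1 0 0 11 100")

```text
time_s: 6.95
eef_pos: [473.9, -99.6, 224.0]
ee_rot: [-0.0, 0.972, 0.237, -0.0]
force: [-0.0, -0.6, -0.6]
grip_width: 1.004
```

```bash
cat >> h.py <<'E'
def wtin(x,y,name):
    c=cam("wrist"); im,d=cams.capture("wrist"); X=cloud(c,d)
    cv2.imwrite(f"pics/{name}.png",im[:,:,::-1]); np.savez(name+".npz",im=im,d=d)
    P=near(X,d,x,y,50,80,100)   # lid top (54 sq) and step
    z=np.percentile(P[:,2],60); T=P[abs(P[:,2]-z)<2.5]
    print("wrist tin",len(T),round(z,1),rect(T),T.mean(0).round(1), "all",rect(P))
E
python3 - <<'E'
from h import *
wtin(474,-100,"w4"); go(474,-100,46,27)
E
```

```text
wrist tin 2975 89.3 (array([ 473.2, -103.2]), array([53.9, 53.9]), 27.4) [ 474.  -102.8   89.3] all (array([ 473.2, -103.2]), array([60.1, 60.3]), 27.3)
tool cm/deg: -0.02 0.04 17.80 0.5 | at [474.  -99.6 224. ] phi 27.5 F [-0.4 -0.2 -0.1] w 0.999 t 7.0
```

View pics/w4.png

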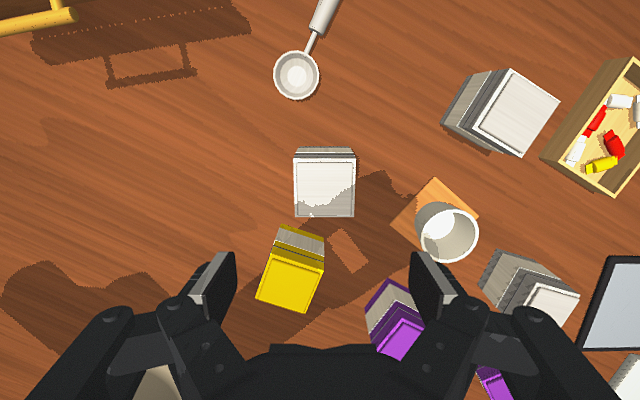

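Wrist view: the tin is at (325,183) between the jaws, lid fit 53.9 x 53.9 at 27.4°. Cup is at (447,235), yellow tin at (290,270), clear of the finger paths. I'll grasp and lift it slightly to weigh.

Request:
step_arm(plan="-0.2 0.3 5 0 100;-0.2 0.3 10 0 100;-0.2 0.3 14 0 100;-0.2 0.3 16.5 0 100;-0.2 0.3 17.8 0 100;-0.2 0.3 17.8 0 100;-0.2 0.3 17.8 0 50;-0.2 0.3 17.8 0 50;-0.2 0.3 17.8 0 50;-0.2 0.3 17.8 0 50", grip_force=30)

```text
time_s: 8.0
eef_pos: [474.4, -103.5, 47.4]
ee_rot: [0.001, 0.972, 0.237, 0.001]
force: [-1.5, 0.4, 6.6]
grip_width: 0.7
```

```bash
python3 - <<'E'
from h import *
go(474,-100,56,27.5)
D=np.load("w4.npz"); im,d=D["im"],D["d"]; 
E
```

```text
tool cm/deg: 0.12 -0.33 -0.86 -0.1 | at [ 474.4 -103.5   47.4] phi 27.4 F [-1.5  0.4  6.6] w 0.7 t 8.0
```

Request:
step_arm(plan="0 0 -0.5 0 50;0 0 -1 0 50;0 0 -1 0 50;0 0 -1 0 50;0 0 -1 0 50")

```text
time_s: 8.5
eef_pos: [473.7, -103.2, 56.1]
ee_rot: [-0.0, 0.972, 0.237, -0.0]
force: [-0.9, -0.9, -1.5]
grip_width: 0.699
```

```bash
python3 - <<'E'
from h import *
F=[]
for i in range(4):
    cams.capture("wrist"); F.append(readout.sense()["force"])
print(np.round(F,2),np.mean(F,0)); go(474,-103.5,47,27.4)
E
```

```text
[[-0.44 -0.74 -0.6 ]
 [-0.6  -0.05 -0.64]
 [-0.12 -0.22 -0.93]
 [ 0.18  0.24 -0.56]] [-0.24649937 -0.19015578 -0.68477392]
tool cm/deg: 0.01 0.04 0.92 0.0 | at [ 473.8 -103.2   56.2] phi 27.4 F [ 0.2  0.2 -0.6] w 0.699 t 8.7
```

Only about 0.7 N, so this one is empty. Putting it back exactly.

Request:
step_arm(plan="0 0 -0 0 50;0 0 0.5 0 50;0 0 0.9 0 50;0 0 0.9 0 50;0 0 0.9 0 100;0 0 0.9 0 100;0 0 0.9 0 100;0 0 -4 0 100;0 0 -9 0 100;0 0 -14 0 100")

```text
time_s: 9.7
eef_pos: [473.4, -103.1, 198.1]
ee_rot: [-0.0, 0.972, 0.237, -0.0]
force: [0.9, -0.8, 0.3]
grip_width: 1.004
```

```bash
python3 - <<'E'
from h import *
wtin(473,-103,"w5")
go(616,-224,220,0); go(461,-396,220,10)
E
```

```text
wrist tin 3522 89.3 (array([ 473.9, -104.7]), array([53.1, 54. ]), 27.5) [ 474.7 -104.3   89.3] all (array([ 473.4, -105. ]), array([60.7, 60.1]), 27.5)
tool cm/deg: 6.88 17.06 -1.38 27.4 | at [ 476.3 -104.3  206.2] phi 27.4 F [ 1.3 -1.2  8.4] w 0.999 t 9.75
tool cm/deg: -14.80 25.18 -1.38 17.4 | at [ 476.3 -104.3  206.2] phi 27.4 F [ 1.3 -1.2  8.4] w 0.999 t 9.75
```

Request:
step_arm(plan="7.1 17.3 -2.4 27.4 100;7.1 17.3 -2.4 27.4 100;7.1 17.3 -2.4 27.4 100;7.1 17.3 -2.4 27.4 100;7.1 17.3 -2.4 27.4 100;7.1 17.3 -2.4 27.4 100")

```text
time_s: 10.35
eef_pos: [616.4, -224.2, 219.1]
ee_rot: [-0.0, 1.0, 0.0, -0.001]
force: [-0.9, -0.8, -0.2]
grip_width: 1.002
```

```bash
python3 - <<'E'
from h import *
wtin(616,-224,"w6")
go(616,-224,46,0)
E
```

```text
wrist tin 3106 89.3 (array([ 618.5, -228.8]), array([53.9, 54.1]), 89.8) [ 619.4 -228.7   89.2] all (array([ 618.4, -228.8]), array([60.3, 60. ]), 0.0)
tool cm/deg: -0.01 0.03 17.37 0.0 | at [ 616.1 -223.7  219.7] phi 0.0 F [-0.4 -0.4 -0.6] w 1.0 t 10.4
```

View pics/w6.png

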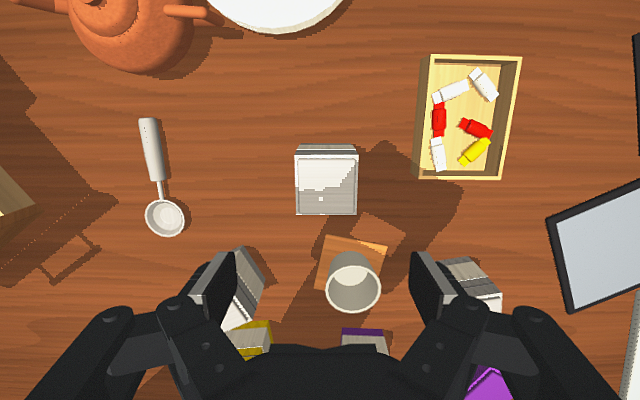

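Grey tin 2 is at (326,180), with tray and teapot clear.

Request:
step_arm(plan="0.2 0.5 5 0 100;0.2 0.5 10 0 100;0.2 0.5 14 0 100;0.2 0.5 16.4 0 100;0.2 0.5 17.3 0 100;0.2 0.5 17.3 0 100;0.2 0.5 17.3 0 50;0.2 0.5 17.3 0 50;0.2 0.5 17.3 0 50;0.2 0.5 17.3 0 50")

```text
time_s: 11.4
eef_pos: [619.3, -229.4, 49.5]
ee_rot: [0.001, 1.0, 0.0, 0.001]
force: [-0.9, 1.0, 6.6]
grip_width: 0.699
```

Request:
step_arm(plan="0 0 -0.5 0 50;0 0 -1 0 50;0 0 -1 0 50;0 0 -1 0 50;0 0 -1 0 50")

```text
time_s: 11.9
eef_pos: [618.3, -229.1, 56.9]
ee_rot: [-0.0, 1.0, 0.0, -0.0]
force: [0.2, 0.0, -4.4]
grip_width: 0.696
```

```bash
python3 - <<'E'
from h import *
F=[]
for i in range(4):
    cams.capture("wrist"); F.append(readout.sense()["force"])
print(np.round(F,2),np.mean(F,0)); go(540.6,263.7,220,34.2)
E
```

```text
[[-0.31 -1.16 -4.5 ]
 [ 0.33  0.23 -4.02]
 [ 0.41 -0.07 -4.67]
 [-0.18 -0.69 -5.01]] [ 0.06307003 -0.42175039 -4.54714826]
tool cm/deg: -7.77 -49.28 -16.29 -34.2 | at [ 618.4 -229.1   57.1] phi 0.0 F [-0.2 -0.7 -5. ] w 0.696 t 12.1
```

Tin 2 reads 4.5 N, so it's the full one. I lift it and carry it to the bay.

Request:
step_arm(plan="0 0 -2 0 50;0 0 -5 0 50;0 0 -9 0 50;0 0 -13 0 50;0 0 -17 -2 50;-0.3 -2 -19.5 -5 50;-0.8 -5 -20.3 -9 50;-1.4 -9 -20.3 -13 50;-2 -13 -20.3 -17 50;-2.7 -17 -20.3 -21 50", grip_force=50)

```text
time_s: 13.1
eef_pos: [590.9, -57.7, 260.3]
ee_rot: [-0.0, 0.983, 0.184, 0.0]
force: [1.1, 0.2, -3.3]
grip_width: 0.695
```

```bash
python3 -c "
from h import *
go(540.6,263.7,260,34.2)"
```

```text
tool cm/deg: 6.91 -31.79 0.03 -13.0 | at [590.9 -57.7 260.3] phi 21.2 F [ 1.1  0.2 -3.3] w 0.695 t 13.1
```

Request:
step_arm(plan="0.9 -4 0 -3 50;1.7 -8 0 -6 50;2.6 -12 0 -9 50;3.5 -16 0 -12 50;4.3 -20 0 -13 50;5.2 -24 0 -13 50;6 -27.5 0 -13 50;6.6 -30 0 -13 50;6.9 -31.3 0 -13 50;6.9 -31.8 0 -13 50")

```text
time_s: 14.1
eef_pos: [541.7, 263.1, 260.1]
ee_rot: [0.0, 0.956, 0.293, -0.0]
force: [0.1, 0.1, -4.8]
grip_width: 0.693
```

```bash
python3 - <<'E'
from h import *
c=cam("wrist"); im,d=cams.capture("wrist"); np.savez("w7.npz",im=im,d=d); cv2.imwrite("pics/w7.png",im[:,:,::-1])
go(540.6,263.7,118,34.2)
X=cloud(c,d); ax=np.array([.827,.562]); ay=np.array([-.562,.827])
q=X[...,:2]-[540.6,263.7]; a,b,z=q@ax,q@ay,X[...,2]; v=d>0
k=v&(z>163)&(z<178)&(a<-30)&(a>-90)&(abs(b)<120); print("front",k.sum(),np.percentile(a[k],[2,98]) if k.any() else "")
for nm,m in (("rear wall",v&(z>94)&(z<106)&(a>35)&(a<70)&(b>-40)&(b<40)),("left",v&(z>94)&(z<106)&(b>40)&(b<75)&(abs(a)<40)),("right",v&(z>94)&(z<106)&(b<-40)&(b>-75)&(abs(a)<40))):
    print(nm,m.sum(),*(np.percentile(t[m],[3,97]).round(1) for t in (a,b)) if m.any() else "")
# held tin underside region
k=v&(np.hypot(a,b)<60)&(z>190); print("held tin",k.sum(),np.percentile(z[k],[2,50,98]) if k.any() else "")
E
```

```text
tool cm/deg: -0.04 -0.12 14.22 -0.1 | at [541.6 262.9 260.2] phi 34.1 F [-0.7  0.9 -4.2] w 0.692 t 14.15
front 548 [-65.95894447 -54.95321556]
rear wall 382 [53.  69.3] [-37.9  37.6]
left 249 [-12.7  38.4] [54.4 58.4]
right 618 [-31.2  38.1] [-74.7 -53.6]
held tin 57353 [239.44436287 318.10580365 355.18456634]
```

View pics/w7.png

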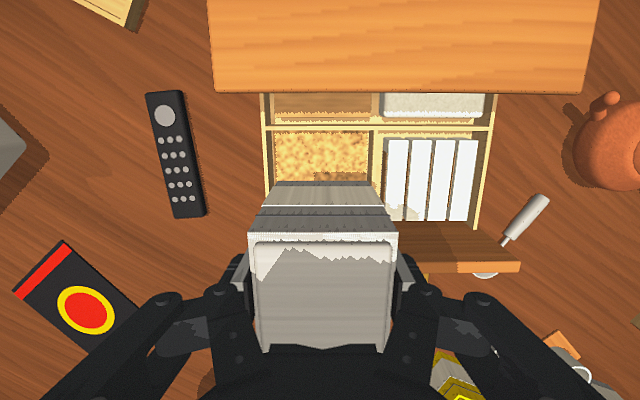

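Held tin is at (320,290), centred over the cork bay (walls measured ±54 about the target). Lowering.

Request:
step_arm(plan="0 -0.1 2 0 50;0 -0.1 5 0 50;0 -0.1 8 0 50;0 -0.1 10.5 0 50;0 -0.1 12.5 0 50;0 -0.1 13.5 0 50;0 -0.1 13.8 0 50;0 -0.1 14 0 50;0 -0.1 14.1 0 50;0 -0.1 14.1 0 50")

```text
time_s: 15.15
eef_pos: [541.6, 263.3, 120.0]
ee_rot: [0.0, 0.956, 0.292, 0.001]
force: [0.1, -0.9, -4.0]
grip_width: 0.694
```

```bash
python3 -c "
from h import *
go(540.6,263.7,117,34.2)"
```

```text
tool cm/deg: -0.06 -0.09 0.30 -0.2 | at [541.6 263.3 120. ] phi 34.0 F [ 0.1 -0.9 -4. ] w 0.694 t 15.15
```

Request:
step_arm(plan="0 0 0.1 0 50;0 0 0.2 0 50;0 0 0.3 0 50;0 0 0.3 0 50")

```text
time_s: 15.55
eef_pos: [542.3, 263.9, 118.6]
ee_rot: [-0.0, 0.956, 0.293, 0.002]
force: [-1.4, 0.0, 8.4]
grip_width: 0.695
```

Request:
step_arm(plan="0 0 -0.1 0 50;0 0 -0.1 0 100;0 0 -0.1 0 100;0 0 -0.1 0 100;0 0 -3 0 100;0 0 -7 0 100;0 0 -11 0 100;0 0 -13 0 100;0 0 -13 0 100")

```text
time_s: 16.45
eef_pos: [542.2, 263.5, 249.5]
ee_rot: [0.0, 0.956, 0.292, 0.003]
force: [-0.1, 0.4, -0.2]
grip_width: 1.002
```

```bash
python3 - <<'E'
from h import *
c=cam("wrist"); im,d=cams.capture("wrist"); np.savez("w8.npz",im=im,d=d); cv2.imwrite("pics/w8.png",im[:,:,::-1])
X=cloud(c,d); q=X[...,:2]-[540.6,263.7]; z=X[...,2]
k=(d>0)&(np.hypot(q[...,0],q[...,1])<42)&(z>148)&(z<170); print("tin lid",k.sum(),rect(X[k]),np.percentile(z[k],[5,50,95]))
# handle bar now: predicted
ax=np.array([.827,.562])
k=(d>0)&(z>138)&(z<156)&((q@ax)<-75)&((q@ax)>-130); print("bar",k.sum(),rect(X[k]) if k.sum()>5 else "")
go(488,160,250,124.3)
E
```

```text
tin lid 4882 (array([541.4, 261.5]), array([60.6, 60.2]), 33.8) [151.86976423 158.10910779 159.2882921 ]
bar 1039 (array([489.4, 173.2]), array([23.2, 88.2]), 33.0)
tool cm/deg: -10.22 5.57 -0.30 -90.3 | at [541.6 263.3 247. ] phi 34.0 F [ 0.2  0.2 -0.4] w 1.002 t 16.5
```

Tin stands flat in the bay: lid top at 159, centre within 2.5 mm. Next I'll shut the drawer by pushing the bar's front with closed fingers.

```bash
python3 -c "
from h import *
go(450.5,134.3,247,34.2);go(450.5,134.3,130,34.2)"
```

```text
tool cm/deg: -14.77 5.60 0.00 -0.2 | at [541.6 263.3 247. ] phi 34.0 F [ 0.2  0.2 -0.4] w 1.002 t 16.5
tool cm/deg: -14.77 5.60 11.70 -0.2 | at [541.6 263.3 247. ] phi 34.0 F [ 0.2  0.2 -0.4] w 1.002 t 16.5
```

Request:
step_arm(plan="-4 1.5 0 -0.2 0;-8 3 0 -0.2 0;-12 4.6 0 -0.2 0;-14.8 5.6 0 -0.2 0;-14.8 5.6 0 -0.2 0;-14.8 5.6 4 -0.2 0;-14.8 5.6 8 -0.2 0;-14.8 5.6 10.5 -0.2 0;-14.8 5.6 11.7 -0.2 0;-14.8 5.6 11.7 -0.2 0")

```text
time_s: 17.5
eef_pos: [448.7, 134.3, 126.7]
ee_rot: [-0.001, 0.956, 0.294, -0.003]
force: [0.3, 0.4, 0.8]
grip_width: 0.0
```

```bash
python3 -c "
from h import *
go(598.8,235.5,130,34.2)"
```

```text
tool cm/deg: 18.10 0.08 -0.33 0.0 | at [448.7 134.3 126.7] phi 34.2 F [0.3 0.4 0.8] w 0.0 t 17.5
```

Request:
step_arm(plan="1 0 -0.3 0 0;2 0 -0.3 0 0;2.6 0 -0.3 0 0;3.2 0 -0.3 0 0;3.9 0 -0.3 0 0;4.8 0 -0.3 0 0;5.8 0 -0.3 0 0;6.9 0 -0.3 0 0;8 0 -0.3 0 0;9.1 0.1 -0.3 0 0")

```text
time_s: 18.5
eef_pos: [526.2, 185.2, 132.1]
ee_rot: [-0.0, 0.956, 0.294, -0.0]
force: [-3.6, 0.1, 0.5]
grip_width: -0.0
```

Request:
step_arm(plan="1.1 0 0 0 0;2.2 0 0 0 0;3.3 0 0 0 0;4.4 0 0 0 0;5.5 0 0 0 0;6.5 0 0 0 0;7.3 0 0 0 0;7.9 0 0 0 0;8.3 0 0 0 0;8.5 0 0 0 0")

```text
time_s: 19.5
eef_pos: [596.2, 232.4, 132.0]
ee_rot: [-0.0, 0.956, 0.294, -0.0]
force: [-2.5, -0.7, -0.9]
grip_width: -0.005
```

```bash
python3 -c "
from h import *
go(598.8,235.5,130,34.2)"
```

```text
tool cm/deg: 0.40 -0.11 0.20 0.0 | at [596.2 232.4 132. ] phi 34.2 F [-2.5 -0.7 -0.9] w -0.005 t 19.5
```

Request:
step_arm(plan="0.2 0 0 0 0;0.4 0 0 0 0;0.6 0 0 0 0;0.7 0 0 0 0;0.7 0 0 0 0")

```text
time_s: 20.0
eef_pos: [601.3, 235.7, 132.2]
ee_rot: [0.0, 0.956, 0.294, -0.001]
force: [-4.7, -2.6, 1.3]
grip_width: -0.003
```

Request:
step_arm(plan="0.1 0 0 0 0;0.2 0 0 0 0;0.3 0 0 0 0;0.4 0 0 0 0;0.4 0 0 0 0")

```text
time_s: 20.5
eef_pos: [601.6, 236.0, 132.1]
ee_rot: [0.001, 0.956, 0.294, -0.006]
force: [-25.6, -16.0, 10.4]
grip_width: -0.001
```

Hard stop at 30 N without further travel, so the drawer is shut. Backing off to check.

Request:
step_arm(plan="-0.6 0 0 0 0;-2 0 0 0 0;-5 0 0 0 0;-8 0 -2 0 0;-11 0 -6 0 0;-14 0 -10 0 0;-16 0 -14 0 0;-16 0 -14 0 0")

```text
time_s: 21.3
eef_pos: [473.7, 147.7, 278.5]
ee_rot: [0.001, 0.956, 0.294, 0.006]
force: [0.8, -0.5, -0.1]
grip_width: 0.004
```

```bash
python3 - <<'E'
from h import *
go(600,236,130,34.2)
c=cam("wrist"); im,d=cams.capture("wrist"); X=cloud(c,d)
q=X[...,:2]-[642,266]; ax=np.array([.827,.562]); ay=np.array([-.562,.827]); a,b,z=q@ax,q@ay,X[...,2]
v=(d>0)&(abs(b)<60)
m=v&(z>140)&(z<153)&(a<-20)&(a>-70)&(abs(b)<38); print("bar a",m.sum(),np.percentile(a[m],[5,50,95]) if m.any() else "")
m=v&(z>181)&(z<190)&(a<60)&(a>-60); print("top edge a",np.percentile(a[m],[0.5,2]) if m.any() else "")
m=v&(z>150)&(z<170)&(a<20)&(a>-20); print("drawer front face a",m.sum(),np.percentile(a[m],[10,50,90]) if m.any() else "")
cv2.imwrite("pics/w9.png",im[:,:,::-1])
t,d=cams.capture("top"); X=cloud(cam("top"),d)
for x,y in ((616,-227),(473,-102),(460,-398)):
    P=near(X,d,x,y,55,75,105); print((x,y),len(P),rect(P[abs(P[:,2]-np.median(P[:,2]))<5]) if len(P)>5 else "none")
o=t.copy(); cv2.imwrite("pics/t2.png",cv2.resize(o[80:300,150:490],None,fx=2.3,fy=2.3,interpolation=3)[:,:,::-1])
E
```

```text
tool cm/deg: 15.41 -0.21 14.85 -0.0 | at [473.7 147.7 278.5] phi 34.2 F [ 0.8 -0.5 -0.1] w 0.004 t 21.3
bar a 0 
top edge a 
drawer front face a 0 
(616, -227) 0 none
(473, -102) 320 (array([ 472.4, -104.9]), array([58.4, 58.9]), 26.5)
(460, -398) 334 (array([ 460.1, -399. ]), array([59.3, 59.6]), 9.2)
```

View pics/t2.png

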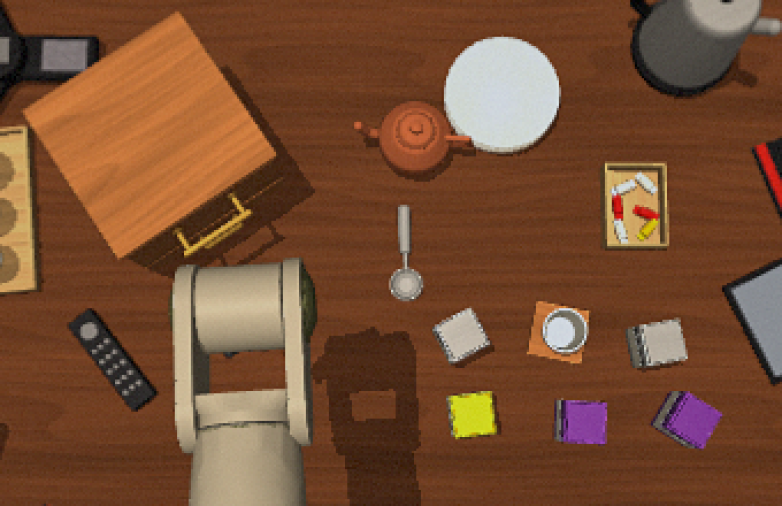

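View pics/w9.png

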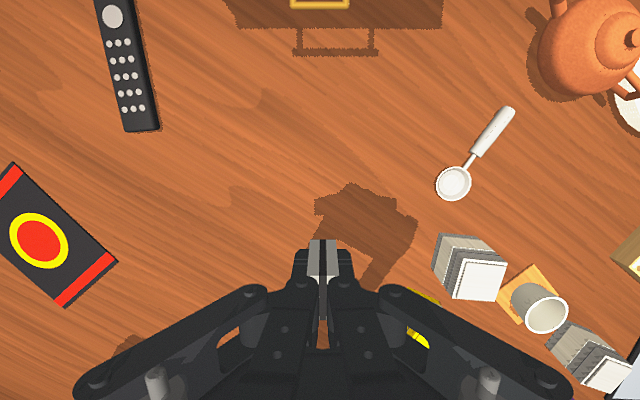

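Top picture: chest shut with handle at (218,225). Grey tins at (462,335) and (658,343) are unmoved, and everything else is in place. One closer check that the drawer is fully in.

Request:
step_arm(plan="4 0 0 0 0;8 0 0 0 0;11 0 0 0 0;11 0 0 0 0;11 0 0 0 0")

```text
time_s: 21.9
eef_pos: [563.8, 210.5, 270.5]
ee_rot: [-0.0, 0.956, 0.294, -0.001]
force: [-0.3, 0.4, -0.3]
grip_width: 0.004
```

```bash
python3 - <<'E'
from h import *
c=cam("wrist"); im,d=cams.capture("wrist"); X=cloud(c,d)
q=X[...,:2]-[642,266]; ax=np.array([.827,.562]); ay=np.array([-.562,.827]); a,b,z=q@ax,q@ay,X[...,2]
m=(d>0)&(z>144)&(z<153)&(a<-20)&(a>-70)&(abs(b)<38); print("bar a",m.sum(),np.percentile(a[m],[3,50,97]).round(1) if m.any() else "")
m=(d>0)&(abs(b)<60)&(z>182)&(z<190)&(a<60)&(a>-60); print("top edge a",m.sum(),np.percentile(a[m],[0,0.5,2]).round(1) if m.any() else "")
m=(d>0)&(abs(b)<90)&(z>100)&(z<168)&(a<20)&(a>-22); print("front face a",m.sum(),np.percentile(a[m],[10,50,90]).round(1) if m.any() else "")
cv2.imwrite("pics/w10.png",im[:,:,::-1]); 
E
```

```text
bar a 969 [-38.8 -34.4 -30.3]
top edge a 13127 [-0.1  0.6  1.3]
front face a 1713 [-14.6  -0.2   0.2]
```

View pics/w10.png

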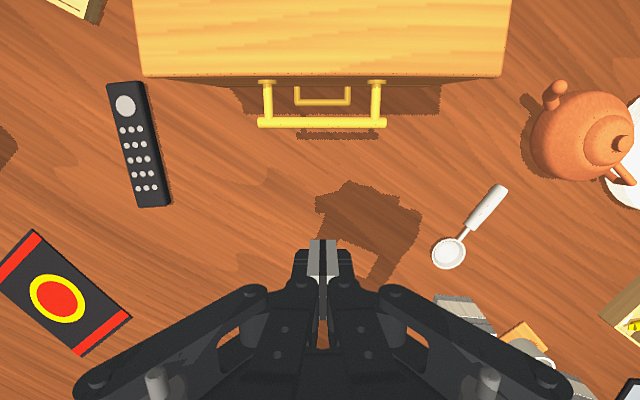

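The drawer front is flush with the top board (0.2 mm), and the bar at (320,122) stands 34.5 mm in front of it against a nominal 35. It's shut, and the arm touches nothing.

```bash
python3 -c "
from h import *
print(workorder.finish_job())"
```

```text
the job is handed in; nothing more can be done
None
```

The full tin is standing upright in the bay, the drawer is shut, and the job is handed in at about 22 s of the 72 s allowed. One contact during the job may have broken the 40 N limit.

- **Possible 40 N breach:** while I lowered the gripper onto the handle to open the drawer, the wrist sensor briefly read about 44 N in total (42 N of it vertical). I think the gripper's linkage touched the front edge of the chest's top, and I relieved it at once. I could not confirm where it touched, so it may count as the gripper pressing too hard.
- **Finding the full tin:** I lifted the grey tin at about (473, -103) and it read about 0.7 N, so I put it back as empty. The one at about (618, -229) read about 4.5 N, so it was the full one. I did not need to touch the third grey tin.
- **Placing and shutting:** before I shut the drawer, the tin's lid was level 159 mm above the table and within 2.5 mm of the bay's centre. I pushed the drawer to a hard stop at about 30 N. The drawer front is flush with the top board to about 0.2 mm, and the bar stands 34.5 mm in front of it against a nominal 35.
- **Last checks:** both empty tins are standing within 1 to 3 mm of where they started. Nothing else looks moved in the final pictures. I could not see the tin inside the shut drawer, but the drawer closed smoothly.

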